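Pack the overhanging sheet before drilling

ROBOT

A 6-joint arm with a two-finger parallel gripper is mounted at the origin on the work surface. World frame = base frame: x ahead of the robot, y to its left, z up, the work surface at z = 0. Lengths are in mm, angles in rad, forces in N, time in s.
With the tool pointing down it reaches from about 350 to 975 mm from the base axis. Payload 7.1 kg.
Tool frame: the origin (TCP) lies on the centre line of the jaws, within the pads' length; the fingertips stand 25 mm ahead of it and the grasp point (between the pads) lies 6 mm ahead of it (ctrl.nose_length is the distance from the TCP to the fingertips, in mm); x points along the fingers, y is the direction in which the jaws open and shut, and the axes are right-handed (so a half turn about x gives the same grasp; the last joint's range is limited). The gripper opens to 88 mm and grips with 3 to 60 N. Pads are 20 mm wide; open, the fingers measure 115 mm over their backs; the gripper's body (75 mm by 178 mm) begins 61 mm behind the grasp point.
Start: joints at [1.242, 0.423, 1.63, -0, 1.089, -0.019], TCP at [190.511, 595.24, 247.675] pointing down, gripper open.
Joint ranges: [-3, 3], [-0.9, 2.11], [0.09, 2.58], [-1.31, 4.45], [0.11, 2.69], [-2.54, 2.54]. Speed limits (rad/s): [2.39, 2.39, 3.01, 3.14, 3.14, 3.14].

INTERFACE

Orientations are given as a rotation vector (axis times angle).
In Python, from workcell import ctrl gives the robot as it stands.
- The arm moves only by the tool arm_command, never from a script. Its argument "deltas" is a list of rows, each a list of 4 numbers: the shift along the tool's x, y, z in m, then the turn about the tool's x in rad. In form: [[tx, ty, tz, yaw], ...]. A call has 1 to 10 rows; each row shifts and turns the pose as measured when the row begins, along the tool's axes as they then stand; what a row does not reach is not made up. A row lasts 1/10 s, in which the tool goes at most 50 mm and 8.59 degrees, less where a joint would pass 70% of its speed; a pose out of reach is approached as far as the arm can. A call is refused whole if a number of a shift passes 0.05 or a number of a turn 0.15, either way. A call with a gripper value outside its range is refused whole. "hand" is the finger opening in m, from 0 to 0.0878, set as the call begins (left out, the last holds). The fingers move at their own pace and stop on an object; the grip force is fixed at half the most. Time passes only in rows, so rows that do not move let the fingers close. It gives the time, the measured TCP pose, the force and the opening at its end, in the units of the state.
- ctrl.get_obs(): the state, without advancing time (a new reading comes with each control period).
- ctrl.get_image(name): name is "side" or "top"; returns the picture (400x640x3 uint8, red, green, blue); there is no depth.
- ctrl.get_calibration(name): a dict with "fx", "fy", "cx", "cy" (pixels), "dist" ([k1, k2, p1, p2, k3] as OpenCV has them; the pictures are not rectified), "R" (3x3) and "t" (3): a world point X has camera coordinates R X + t. Camera axes: x right, y down, z forward; pixel columns grow to the right and rows downward; lengths in mm; the calibration is good to about 2 mm. A picture is of the moment at which its call begins. get_calibration takes no time and is no camera call.
- ctrl.close_job(): hands the job in, once; it reports no verdict.
The state is a dict: "t": time; "qpos": joint angles; "qvel": joint speeds; "joint_torque": joint torques, N m; "ee_pos": TCP position; "orientation": TCP orientation; "ft_force": force on the tool from outside, world axes, zero at the start; "moment": the same for the moment, N m; "width": finger opening in mm.
Only numpy, scipy, OpenCV 4.12 (cv2) and the standard library are available. Lean on these libraries where they do the work, as an engineer would, in place of code of your own. Each camera call takes 0.05 s, during which the arm holds its last target.

TASK

The clamped sheet-metal strip must not sag when it is drilled, and the gap below it is not known: find the thickest packer that will slide in flat on the bench under the strip's free end, and leave it fully home there, lying straight under the strip with its handle against the strip's end. With it in place, press down with the fingers on the red circle for a moment until the strip rests firmly on the packer, then let go. Leave the other two packers lying flat on the wooden board, and do not knock the spray can or the cup.

Things in the scene. Friction and masses are not known exactly. Their poses are not given: they have to be found in the camera images.
- gap_mouth (a point): point on the bench straight below the middle of the free end of the grey metal strip (4 thick, 60 wide, level). x points from the free end in under the strip, y across it, z up. The gap from bench to strip is 18.8 to 29.8, found by trying; the green packer always goes in. A packer fully home has its fin's front face against the strip's end and its plate centre at x = 15, y = 0.
- stand: fixed green clamp stand that holds the strip; same origin and axes as the gap mouth. Its jaws begin at x = 200; it reaches to x = 330, 170 high. The drilling spot, a red circle on top of the strip, is at x = 40, y = 0; the strip's top is the gap plus 4 above the bench.
- sheet (a joint): downward bend of the strip at the jaws, rad, 0 = level as at the start, at most 0.1; it springs back. The free end sinks 200 mm per rad. Pressed at the drilling spot it begins to give at about 2 N and sinks further by about 4 mm per newton until it meets a packer; it cannot bend up.
- board: fixed wooden storage board, 170 (x) by 300 (y) by 6 thick; origin at the centre of its underside on the bench. The three packers stand on it side by side along its y, in any order, noses roughly to its +x.
- green_packer_mid (a point): green plastic packer: plate 90 long (x) by 50 wide (y) by 18 thick, about 130 g, with a handle fin of the same colour on top of its rear: 30 along x (from x = -45 to -15), 12 thick along y, 40 high above the plate's top. The 60 in front of the fin is the nose (+x), white stripe near its front edge. This point is the plate's centre, 9 above its underside; z up.
- yellow_packer_mid (a point): yellow plastic packer: plate 90 long (x) by 50 wide (y) by 22 thick, about 130 g, with a handle fin of the same colour on top of its rear: 30 along x (from x = -45 to -15), 12 thick along y, 40 high above the plate's top. The 60 in front of the fin is the nose (+x), white stripe near its front edge. This point is the plate's centre, 11 above its underside; z up.
- red_packer_mid (a point): red plastic packer: plate 90 long (x) by 50 wide (y) by 26 thick, about 130 g, with a handle fin of the same colour on top of its rear: 30 along x (from x = -45 to -15), 12 thick along y, 40 high above the plate's top. The 60 in front of the fin is the nose (+x), white stripe near its front edge. This point is the plate's centre, 13 above its underside; z up.
- spray_can: standing blue spray can, 60 diameter, 190 high, origin at the centre of its underside; not to be knocked
- cup: standing white plastic cup, 72 across the rim, 85 high, origin at the centre of its underside; not to be knocked
There are look-alikes about, which are no part of the job. Of the things that look like the part that bears red_packer_mid, the largest one is meant.

How it is judged (in metres and radians):
On the way:
1. with the right packer fully home, the fingers press the strip down onto it (the free end sinks by less than 4.9 mm before it bears on the packer; a packer one size too thin lets it sink further) (value of joint sheet below 0.0245 rad and contact force between the fingers and sheet above 2 N and ((x of green_packer_mid in the frame of gap_mouth between 0.008 and 0.022 m and y of green_packer_mid in the frame of gap_mouth between -0.013 and 0.013 m and z of green_packer_mid in the frame of gap_mouth between 0.006 and 0.0115 m and angle between the x axis of green_packer_mid and the x axis of gap_mouth, either way round below 0.15 rad and angle between green_packer_mid's own z axis and vertical below 0.06 rad and contact force between sheet and green_packer above 1 N) or (x of yellow_packer_mid in the frame of gap_mouth between 0.008 and 0.022 m and y of yellow_packer_mid in the frame of gap_mouth between -0.013 and 0.013 m and z of yellow_packer_mid in the frame of gap_mouth between 0.008 and 0.0135 m and angle between the x axis of yellow_packer_mid and the x axis of gap_mouth, either way round below 0.15 rad and angle between yellow_packer_mid's own z axis and vertical below 0.06 rad and contact force between sheet and yellow_packer above 1 N) or (x of red_packer_mid in the frame of gap_mouth between 0.008 and 0.022 m and y of red_packer_mid in the frame of gap_mouth between -0.013 and 0.013 m and z of red_packer_mid in the frame of gap_mouth between 0.01 and 0.0155 m and angle between the x axis of red_packer_mid and the x axis of gap_mouth, either way round below 0.15 rad and angle between red_packer_mid's own z axis and vertical below 0.06 rad and contact force between sheet and red_packer above 1 N))), for 0.2 s.
At the end, for the whole second after the job is handed in: One packer lies flat on the bench fully home under the strip (centre within 7 mm of home along the strip, 13 mm across it, turned less than 0.15 rad), the other two lie flat with their centres over the wooden board, and all are at rest ((((x of green_packer_mid in the frame of gap_mouth between 0.008 and 0.022 m and y of green_packer_mid in the frame of gap_mouth between -0.013 and 0.013 m and z of green_packer_mid in the frame of gap_mouth between 0.006 and 0.0115 m and angle between the x axis of green_packer_mid and the x axis of gap_mouth, either way round below 0.15 rad and angle between green_packer_mid's own z axis and vertical below 0.06 rad) and (x of yellow_packer_mid in the frame of board between -0.085 and 0.085 m and y of yellow_packer_mid in the frame of board between -0.15 and 0.15 m and z of yellow_packer_mid in the frame of board between 0.014 and 0.02 m and angle between yellow_packer_mid's own z axis and vertical below 0.06 rad) and (x of red_packer_mid in the frame of board between -0.085 and 0.085 m and y of red_packer_mid in the frame of board between -0.15 and 0.15 m and z of red_packer_mid in the frame of board between 0.016 and 0.022 m and angle between red_packer_mid's own z axis and vertical below 0.06 rad) and linear speed of each of green_packer, yellow_packer, red_packer below 0.02 m/s) or ((x of yellow_packer_mid in the frame of gap_mouth between 0.008 and 0.022 m and y of yellow_packer_mid in the frame of gap_mouth between -0.013 and 0.013 m and z of yellow_packer_mid in the frame of gap_mouth between 0.008 and 0.0135 m and angle between the x axis of yellow_packer_mid and the x axis of gap_mouth, either way round below 0.15 rad and angle between yellow_packer_mid's own z axis and vertical below 0.06 rad) and (x of green_packer_mid in the frame of board between -0.085 and 0.085 m and y of green_packer_mid in the frame of board between -0.15 and 0.15 m and z of green_packer_mid in the frame of board between 0.012 and 0.018 m and angle between green_packer_mid's own z axis and vertical below 0.06 rad) and (x of red_packer_mid in the frame of board between -0.085 and 0.085 m and y of red_packer_mid in the frame of board between -0.15 and 0.15 m and z of red_packer_mid in the frame of board between 0.016 and 0.022 m and angle between red_packer_mid's own z axis and vertical below 0.06 rad) and linear speed of each of green_packer, yellow_packer, red_packer below 0.02 m/s) or ((x of red_packer_mid in the frame of gap_mouth between 0.008 and 0.022 m and y of red_packer_mid in the frame of gap_mouth between -0.013 and 0.013 m and z of red_packer_mid in the frame of gap_mouth between 0.01 and 0.0155 m and angle between the x axis of red_packer_mid and the x axis of gap_mouth, either way round below 0.15 rad and angle between red_packer_mid's own z axis and vertical below 0.06 rad) and (x of green_packer_mid in the frame of board between -0.085 and 0.085 m and y of green_packer_mid in the frame of board between -0.15 and 0.15 m and z of green_packer_mid in the frame of board between 0.012 and 0.018 m and angle between green_packer_mid's own z axis and vertical below 0.06 rad) and (x of yellow_packer_mid in the frame of board between -0.085 and 0.085 m and y of yellow_packer_mid in the frame of board between -0.15 and 0.15 m and z of yellow_packer_mid in the frame of board between 0.014 and 0.02 m and angle between yellow_packer_mid's own z axis and vertical below 0.06 rad) and linear speed of each of green_packer, yellow_packer, red_packer below 0.02 m/s))); the robot touches nothing.
It fails at once if the spray can or the cup is knocked (moved more than 30 mm or tipped) (distance of any of spray_can, cup from where it was at the start of the episode above 0.03 m or angle between any of spray_can, cup's own z axis and vertical above 0.5 rad).
It also fails if it takes over 72 s, if anything falls off the work surface, if the arm or the gripper's body presses on something with over 40 N, if the wrist force passes 120 N, or if a joint passes its speed limit or range.

## Working session

There is one attempt and no reset: what is moved stays moved. The work goes in short steps, Python scripts to look and compute and a tool call to move; the robot and the scene stay as the last step left them, time stands still between calls to the robot, and variables do not carry over. Pictures are saved under pics/ and viewed, and the job is handed in when it is done.

Besides the shell and the picture viewer there is one more tool, called in YAML: its name, and indented under it one key for each argument. arm_command: Moves the arm, as the interface text tells. Its arguments: {"type":"object","properties":{"deltas":{"type":"array","items":{"type":"array","items":{"type":"number"}}},"hand":{"type":"number"}},"required":["deltas"]}

```bash
mkdir -p pics; ls; python3 - <<'E'
from workcell import ctrl
import cv2,numpy as np
for n in("side","top"):
    im=ctrl.get_image(n); cv2.imwrite(f"pics/{n}0.png",im[:,:,::-1])
    c=ctrl.get_calibration(n); print(n,{k:np.round(np.array(v),3).tolist() for k,v in c.items()})
o=ctrl.get_obs(); print({k:np.round(np.array(v),3).tolist() for k,v in o.items()}, ctrl.nose_length)
E
```

```text
pics
side {'fx': 406.828, 'fy': 406.828, 'cx': 319.424, 'cy': 200.238, 'dist': [0.013, 0.0, 0.0, 0.0, 0.0], 'R': [[0.909, -0.418, -0.002], [-0.269, -0.582, -0.768], [0.32, 0.698, -0.641]], 't': [-502.294, 179.131, 976.861]}
top {'fx': 442.831, 'fy': 442.831, 'cx': 318.879, 'cy': 201.744, 'dist': [-0.061, 0.0, 0.0, 0.0, 0.0], 'R': [[0.014, -1.0, 0.008], [-0.992, -0.015, -0.125], [0.125, -0.007, -0.992]], 't': [-60.399, 550.506, 1243.651]}
{'t': 0.1, 'qpos': [1.242, 0.424, 1.631, -0.0, 1.089, -0.019], 'qvel': [0.0, -0.002, -0.0, -0.001, -0.002, -0.001], 'joint_torque': [-0.001, -54.561, -27.433, 0.064, 0.019, -0.0], 'ee_pos': [190.375, 594.83, 246.991], 'orientation': [0.242, 1.557, -0.244], 'ft_force': [-0.129, 0.742, -0.408], 'moment': [-0.013, -0.027, -0.003], 'width': 87.944} 25.0
```

View pics/side0.png

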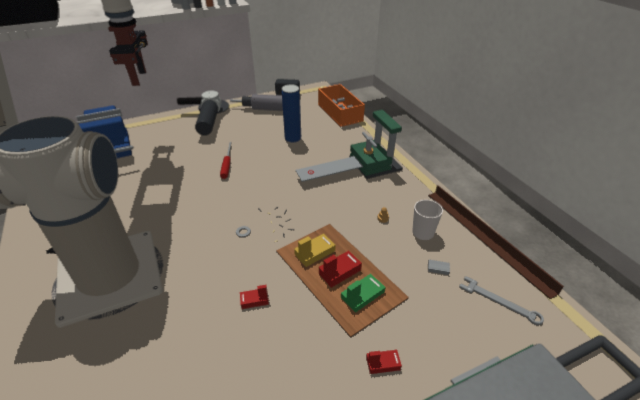

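View pics/top0.png

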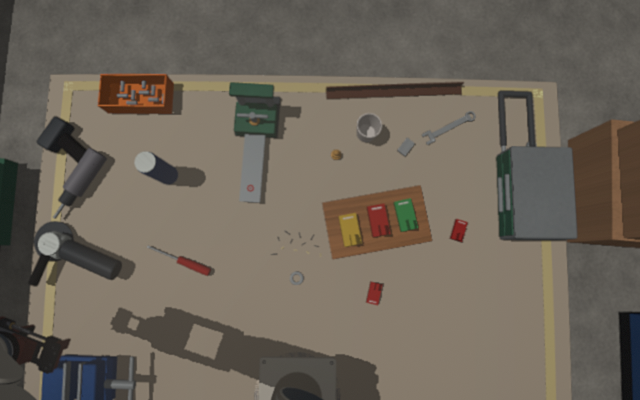

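Candidates for the red packer in the top view are on the board (378,221), at (459,230) and at (374,293). The last two look smaller, so the one on the board seems right. I'll check it in a close crop and measure.

```bash
cat > h.py <<'E'
import cv2,numpy as np
from workcell import ctrl
def K(c): return np.array([[c['fx'],0,c['cx']],[0,c['fy'],c['cy']],[0,0,1.]])
def bp(n,px,z):
    c=ctrl.get_calibration(n); R=np.array(c['R']);t=np.array(c['t'])
    p=cv2.undistortPoints(np.array(px,float).reshape(-1,1,2),K(c),np.array(c['dist'],float)).reshape(-1,2)
    d=np.c_[p,np.ones(len(p))]@R; o=-R.T@t
    s=(z-o[2])/d[:,2]; return o+d*s[:,None]
def pr(n,X):
    c=ctrl.get_calibration(n); R=np.array(c['R'])
    return cv2.projectPoints(np.array(X,float).reshape(-1,1,3),cv2.Rodrigues(R)[0],np.array(c['t'],float),K(c),np.array(c['dist'],float))[0].reshape(-1,2)
def snap(n,name):
    im=np.ascontiguousarray(ctrl.get_image(n)[:,:,::-1]); cv2.imwrite(f"pics/{name}.png",im); return im
def crop(im,x0,y0,x1,y1,s,name): cv2.imwrite(f"pics/{name}.png",cv2.resize(im[y0:y1,x0:x1],None,fx=s,fy=s,interpolation=cv2.INTER_CUBIC))
E
python3 - <<'E'
from h import *
t=cv2.imread("pics/top0.png");s=cv2.imread("pics/side0.png")
crop(t,315,180,475,300,5,"c1");crop(t,215,75,295,215,4,"c2");crop(s,270,220,420,330,5,"c3");crop(s,280,100,410,200,6,"c4")
E
```

```text
(no output)
```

View pics/c1.png

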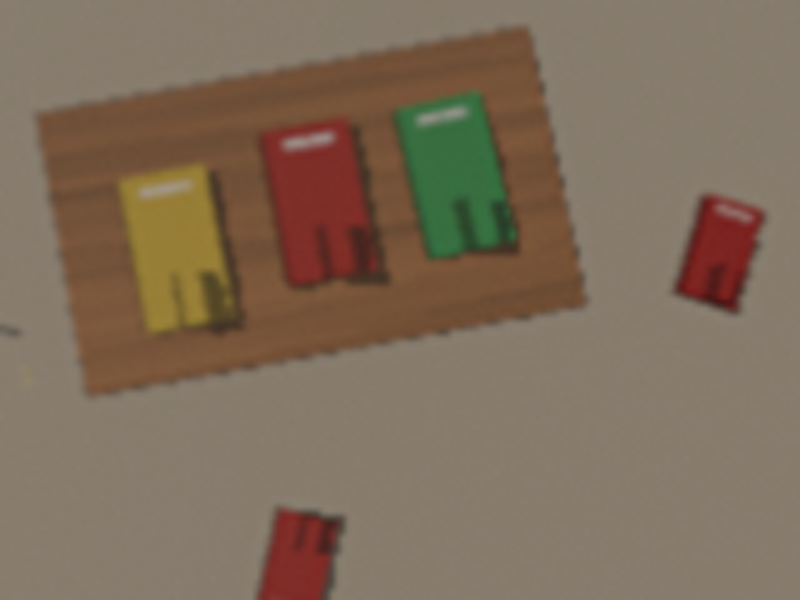

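View pics/c2.png

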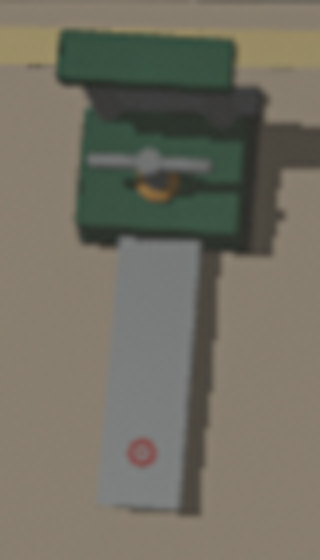

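View pics/c3.png

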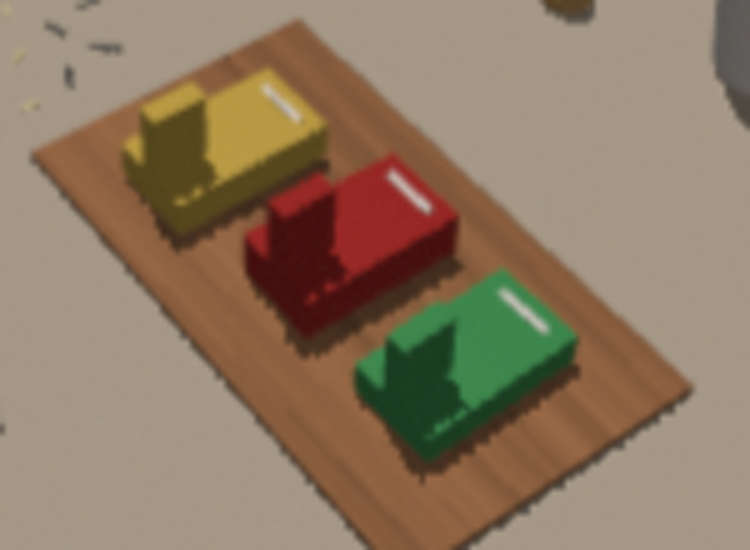

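View pics/c4.png

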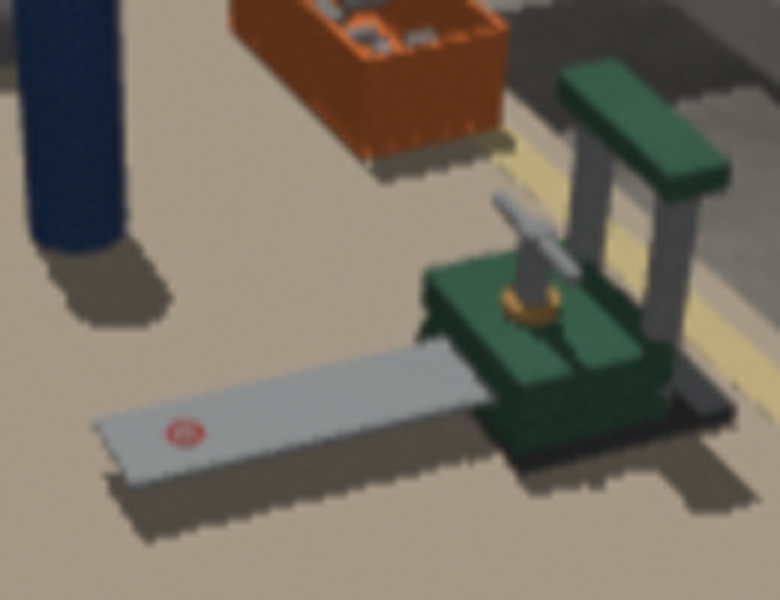

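```bash
cat > m.py <<'E'
from h import *
from scipy.optimize import least_squares
def top(p): return np.array(p,float)/5+[315,180]
def sd(p): return np.array(p,float)/5+[270,220]
P={'y':(22,top([(120,180),(207,165),(148,333)]),sd([(325,128),(266,68),(122,150)])),
'r':(26,top([(262,131),(352,119),(291,287)]),sd([(459,213),(392,154),(246,236)])),
'g':(18,top([(396,110),(482,93),(431,259)]),sd([(577,340),(507,269),(356,366)]))}
for k,(h,a,b) in P.items():
    mt=np.array([(45,25),(45,-25),(-45,25)]);ms=np.array([(45,-25),(45,25),(-45,25)])
    def W(v,m):
        c,s=np.cos(v[2]),np.sin(v[2]); return np.c_[v[0]+c*m[:,0]-s*m[:,1],v[1]+s*m[:,0]+c*m[:,1],np.full(len(m),6+h)]
    for nm,f in (('top',lambda v:(pr('top',W(v,mt))-a).ravel()),('side',lambda v:(pr('side',W(v,ms))-b).ravel()),('both',lambda v:np.r_[(pr('top',W(v,mt))-a).ravel(),(pr('side',W(v,ms))-b).ravel()])):
        r=least_squares(f,[500,-150,0.1],x_scale=[10,10,.1]); print(k,nm,np.round(r.x,3),'rms px',round(np.sqrt(np.mean(r.fun**2)),2))
# strip
ta=np.array([(99,504),(181,511),(142,453),(118,237),(201,241)])/4+[215,75]
sa=np.array([(94,424),(132,486),(185,433)])/6+[280,100]
ms=np.array([(0,30),(0,-30),(40,0),(200,30),(200,-30)])
def W(v):
    c,s=np.cos(v[2]),np.sin(v[2]); m=ms; return np.c_[v[0]+c*m[:,0]-s*m[:,1],v[1]+s*m[:,0]+c*m[:,1],np.full(len(m),v[3])]
for nm,f in (('both',lambda v:np.r_[(pr('top',W(v))-ta).ravel(),(pr('side',W(v)[:3])-sa).ravel()]),('top',lambda v:(pr('top',W([*v[:3],28]))-ta).ravel())):
    r=least_squares(f,[600,180,0.,28],x_scale=[10,10,.1,3]); print('strip',nm,np.round(r.x,3),np.round(r.fun,2))
# triangulate
for i in range(3):
    f=lambda X:np.r_[pr('top',X)[0]-ta[i],pr('side',X)[0]-sa[i]]
    print(np.round(least_squares(f,[600,180,28]).x,1))
b=top([(38,113),(528,27),(586,303),(88,395)]);B=bp('top',b,6);print(np.round(B,1),np.round(B.mean(0),1))
print('can',np.round(bp('top',[[146,161]],190),1),'canside',np.round(bp('side',[[292,138]],0),1),'cup',np.round(bp('top',[[369,126]],85),1))
E
python3 m.py
```

```text
y top [ 4.72056e+02 -1.44653e+02  1.82000e-01] rms px 0.13
y side [ 4.72360e+02 -1.48308e+02  2.24000e-01] rms px 0.31
y both [ 4.72354e+02 -1.46247e+02  2.01000e-01] rms px 0.49
r top [ 4.99920e+02 -2.26889e+02  1.67000e-01] rms px 0.32
r side [ 5.02635e+02 -2.28596e+02  2.13000e-01] rms px 0.26
r both [ 5.01463e+02 -2.27871e+02  1.89000e-01] rms px 0.52
g top [ 5.16901e+02 -3.07349e+02  2.10000e-01] rms px 0.22
g side [ 5.19071e+02 -3.10302e+02  2.12000e-01] rms px 0.36
g both [ 5.18351e+02 -3.09128e+02  2.11000e-01] rms px 0.57
strip both [ 5.50012e+02  1.47700e+02 -3.90000e-02  2.65680e+01] [-0.08 -0.02 -0.02 -0.68  0.43 -0.31  0.31 -0.04 -0.29 -0.02 -0.68 -0.39
 -0.21  0.1  -0.28  0.46]
strip top [ 5.49098e+02  1.47800e+02 -4.00000e-02  2.80000e+01] [-0.21  0.21 -0.12 -0.41  0.34 -0.07  0.29  0.12 -0.29  0.17]
[552.2 177.5  24.7]
[547.9 117.1  27.4]
[589.9 146.9  27.6]
[[ 552.5  -63.8    6. ]
 [ 608.5 -355.3    6. ]
 [ 444.7 -387.4    6. ]
 [ 387.7  -95.     6. ]] [ 498.4 -225.4    6. ]
can [[631.1 396.  190. ]] canside [[628.7 400.4   0. ]] cup [[ 764.1 -191.7   85. ]]
```

The crop confirms it: the red packer on the board is about twice the size of the two loose look-alikes. The strip top measures about 26.6, so the gap is about 22.6 ± 2, which leaves yellow or green. I'll find its height by touching the red circle gently with closed fingers before picking a packer.

```bash
cat > g.py <<'E'
from h import *
import sys
from scipy.spatial.transform import Rotation as Ro
def st():
    o=ctrl.get_obs(); R=Ro.from_rotvec(o['orientation']).as_matrix(); return o,np.array(o['ee_pos']),R
def go(x,y,z,yaw=None):
    """delta to TCP world target; yaw=desired world angle of jaw axis mod pi"""
    o,p,R=st(); d=R.T@(np.array([x,y,z])-p)
    ya=np.arctan2(R[1,1],R[0,1]); s=''
    if yaw is not None:
        e=(yaw-ya+np.pi/2)%np.pi-np.pi/2
        s='turn about tool x %.4f'%(-e)  # tool x down
    print('t',round(o['t'],2),'p',np.round(p,1),'F',np.round(o['ft_force'],2),'w',round(o['width'],1),'jaw',round(ya,3),'q6',round(o['qpos'][5],3),'delta mm',np.round(d,1),s)
    print('axes: x',np.round(R[:,0],3),'y',np.round(R[:,1],3),'z',np.round(R[:,2],3))
if __name__=='__main__': go(*map(float,sys.argv[1:]))
E
python3 g.py 590 146.5 75 1.531
python3 - <<'E'
from m import *
E
python3 - <<'E'
# joint height check for packers w/ both views
import io,contextlib
with contextlib.redirect_stdout(io.StringIO()):
    from m import *
mt=np.array([(45,25),(45,-25),(-45,25)]);mS=np.array([(45,-25),(45,25),(-45,25)])
def W2(v,m):
    c,s=np.cos(v[2]),np.sin(v[2]); return np.c_[v[0]+c*m[:,0]-s*m[:,1],v[1]+s*m[:,0]+c*m[:,1],np.full(len(m),v[3])]
for k,(h,a,b) in P.items():
    r=least_squares(lambda v:np.r_[(pr('top',W2(v,mt))-a).ravel(),(pr('side',W2(v,mS))-b).ravel()],[500,-150,.1,20],x_scale=[10,10,.1,3]); print(k,'true top',h+6,'est',np.round(r.x,2))
E
```

```text
t 0.1 p [190.4 594.8 247. ] F [-0.13  0.74 -0.41] w 87.9 jaw 1.261 q6 -0.019 delta mm [ 172.4 -304.9  517.3] turn about tool x -0.2700
axes: x [-0.    -0.001 -1.   ] y [ 0.305  0.952 -0.001] z [ 0.952 -0.305 -0.   ]
y top [ 4.72056e+02 -1.44653e+02  1.82000e-01] rms px 0.13
y side [ 4.72360e+02 -1.48308e+02  2.24000e-01] rms px 0.31
y both [ 4.72354e+02 -1.46247e+02  2.01000e-01] rms px 0.49
r top [ 4.99920e+02 -2.26889e+02  1.67000e-01] rms px 0.32
r side [ 5.02635e+02 -2.28596e+02  2.13000e-01] rms px 0.26
r both [ 5.01463e+02 -2.27871e+02  1.89000e-01] rms px 0.52
g top [ 5.16901e+02 -3.07349e+02  2.10000e-01] rms px 0.22
g side [ 5.19071e+02 -3.10302e+02  2.12000e-01] rms px 0.36
g both [ 5.18351e+02 -3.09128e+02  2.11000e-01] rms px 0.57
strip both [ 5.50012e+02  1.47700e+02 -3.90000e-02  2.65680e+01] [-0.08 -0.02 -0.02 -0.68  0.43 -0.31  0.31 -0.04 -0.29 -0.02 -0.68 -0.39
 -0.21  0.1  -0.28  0.46]
strip top [ 5.49098e+02  1.47800e+02 -4.00000e-02  2.80000e+01] [-0.21  0.21 -0.12 -0.41  0.34 -0.07  0.29  0.12 -0.29  0.17]
[552.2 177.5  24.7]
[547.9 117.1  27.4]
[589.9 146.9  27.6]
[[ 552.5  -63.8    6. ]
 [ 608.5 -355.3    6. ]
 [ 444.7 -387.4    6. ]
 [ 387.7  -95.     6. ]] [ 498.4 -225.4    6. ]
can [[631.1 396.  190. ]] canside [[628.7 400.4   0. ]] cup [[ 764.1 -191.7   85. ]]
y true top 28 est [ 4.7293e+02 -1.4525e+02  2.0000e-01  2.4950e+01]
r true top 32 est [ 5.0158e+02 -2.2773e+02  1.9000e-01  3.1500e+01]
g true top 24 est [ 5.1895e+02 -3.0853e+02  2.1000e-01  2.1680e+01]
```

arm_command:
  deltas:
    - [0.005,-0.024,0.042,0]
    - [0.005,-0.024,0.042,0]
    - [0.005,-0.024,0.042,0]
    - [0.005,-0.024,0.042,0]
    - [0.005,-0.024,0.042,0]
    - [0.005,-0.024,0.042,0]
    - [0.005,-0.024,0.042,0]
    - [0.005,-0.024,0.042,0]
    - [0.005,-0.024,0.042,0]
    - [0.005,-0.024,0.042,0]
  hand: 0

```text
t: 1.1
ee_pos: [522.8, 232.4, 193.3]
orientation: [0.234, 1.56, -0.235]
ft_force: [-0.3, 1.0, -0.3]
width: 11.5
```

```bash
python3 g.py 590 146.5 75 1.531
```

```text
t 1.1 p [522.8 232.4 193.3] F [-0.3   0.97 -0.33] w 11.5 jaw 1.272 q6 -0.875 delta mm [118.2 -62.2  89.7] turn about tool x -0.2589
axes: x [-0.002 -0.    -1.   ] y [ 0.294  0.956 -0.001] z [ 0.956 -0.294 -0.002]
```

arm_command:
  deltas:
    - [0.025,-0.017,0.025,0]
    - [0.03,-0.017,0.025,0]
    - [0.03,-0.015,0.022,0]
    - [0.025,-0.01,0.015,-0.13]
    - [0.008,0,0,-0.13]
    - [0,0,0,0]
  hand: 0

```text
t: 1.7
ee_pos: [594.9, 140.3, 69.3]
orientation: [0.031, 1.572, -0.031]
ft_force: [-1.0, 0.0, 0.2]
width: 0.6
```

```bash
python3 g.py 590 146.5 56 1.531
```

```text
t 1.7 p [594.9 140.3  69.3] F [-0.97  0.    0.19] w 0.6 jaw 1.531 q6 -1.32 delta mm [13.3  6.  -5.2] turn about tool x 0.0005
axes: x [-0.001  0.    -1.   ] y [0.039 0.999 0.   ] z [ 0.999 -0.039 -0.001]
```

arm_command:
  deltas:
    - [0.006,0.004,-0.003,0]
    - [0.005,0.002,-0.002,0]
    - [0.002,0,0,0]
    - [0,0,0,0]

```text
t: 2.1
ee_pos: [589.5, 148.3, 56.5]
orientation: [0.037, 1.571, -0.036]
ft_force: [0.3, 0.4, -0.2]
width: 0.7
```

arm_command:
  deltas:
    - [0.001,0,0,0]
    - [0.0005,0,0,0]

```text
t: 2.3
ee_pos: [589.8, 149.1, 55.9]
orientation: [0.037, 1.569, -0.036]
ft_force: [0.4, -0.1, -0.3]
width: 0.4
```

arm_command:
  deltas:
    - [0.001,0,0,0]
    - [0.0,0,0,0]

```text
t: 2.5
ee_pos: [590.1, 149.3, 55.3]
orientation: [0.037, 1.568, -0.036]
ft_force: [0.6, -0.3, 0.4]
width: 0.2
```

arm_command:
  deltas:
    - [0.001,0,0,0]
    - [0.0,0,0,0]

```text
t: 2.7
ee_pos: [590.3, 149.2, 54.5]
orientation: [0.038, 1.568, -0.036]
ft_force: [0.0, -0.1, -0.8]
width: 0.6
```

arm_command:
  deltas:
    - [0.001,0,0,0]
    - [0.0,0,0,0]

```text
t: 2.9
ee_pos: [590.5, 149.2, 53.6]
orientation: [0.038, 1.568, -0.036]
ft_force: [-0.9, -1.0, 1.7]
width: 0.3
```

arm_command:
  deltas:
    - [0.001,0,0,0]
    - [0.0,0,0,0]

```text
t: 3.1
ee_pos: [590.5, 149.2, 52.8]
orientation: [0.038, 1.568, -0.036]
ft_force: [-0.6, 0.9, 3.0]
width: 0.7
```

The strip top is at 28.5–29 (1.7 N at tip z 28.6, 3 N at 27.8). The gap is therefore about 24.7, which means the yellow packer (22) fits and red (26) does not.

arm_command:
  deltas:
    - [-0.04,0,0,0]
    - [-0.03,-0.035,-0.01,0]
    - [-0.01,-0.045,-0.02,-0.03]
    - [0,-0.045,-0.02,-0.03]
    - [0,-0.045,-0.02,-0.03]
    - [0,-0.045,-0.02,-0.03]
    - [0,-0.045,-0.02,-0.03]
    - [0,-0.03,-0.01,-0.03]
    - [0,0,0,-0.03]
    - [0,0,0,-0.03]
  hand: 0.06

```text
t: 4.1
ee_pos: [473.7, -151.8, 134.9]
orientation: [-0.162, 1.556, 0.159]
ft_force: [0.2, -0.3, 0.1]
width: 59.5
```

```bash
python3 g.py 443 -152.2 67 1.771
```

```text
t 4.1 p [ 473.7 -151.8  134.9] F [ 0.19 -0.3   0.07] w 59.5 jaw 1.776 q6 -2.113 delta mm [ 67.6   6.  -30.7] turn about tool x 0.0048
axes: x [ 0.009 -0.001 -1.   ] y [-0.204  0.979 -0.003] z [0.979 0.204 0.008]
```

arm_command:
  deltas:
    - [0.005,0.006,-0.02,0]
    - [0.015,0.0,-0.011,0]
    - [0.022,0,0,0]
    - [0.018,0,0,0]
    - [0.006,0,0,0]
    - [0,0,0,0]

```text
t: 4.7
ee_pos: [442.6, -154.3, 67.5]
orientation: [-0.162, 1.553, 0.156]
ft_force: [0.2, 0.4, 0.1]
width: 59.9
```

```bash
python3 g.py 443 -152.2 67 1.771; python3 - <<'E'
from h import *
im=snap('side','s1');crop(im,240,190,400,310,5,'s1c')
im=snap('top','t1');crop(im,310,180,440,280,6,'t1c')
E
```

```text
t 4.7 p [ 442.6 -154.3   67.5] F [0.23 0.36 0.06] w 59.9 jaw 1.774 q6 -2.139 delta mm [0.5 1.9 0.8] turn about tool x 0.0032
axes: x [ 0.012 -0.003 -1.   ] y [-0.202  0.979 -0.005] z [0.979 0.202 0.011]
```

View pics/s1c.png

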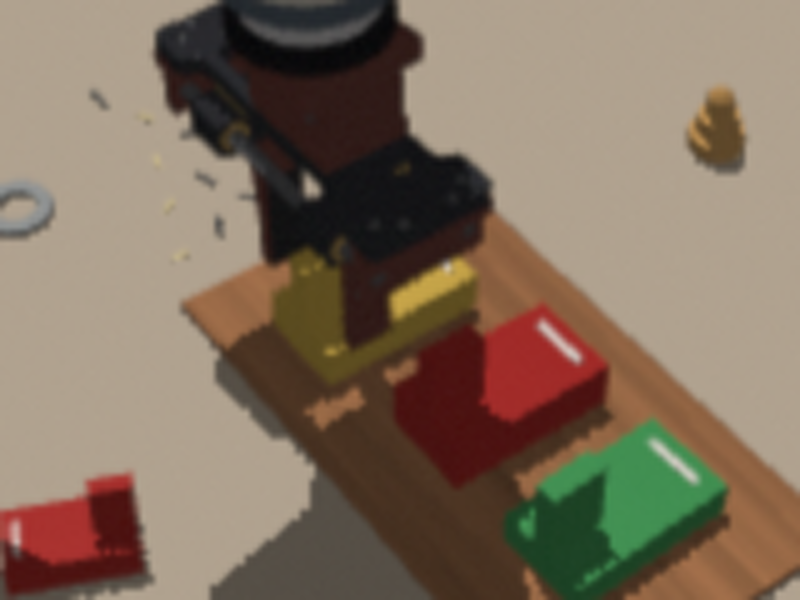

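View pics/t1c.png

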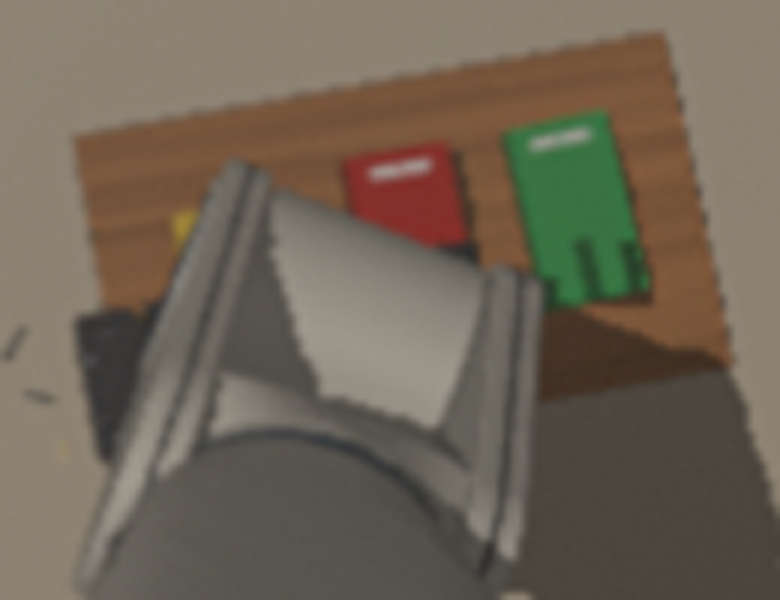

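The fingers straddle the yellow fin (side crop, about 330,280). I'll close on it.

arm_command:
  deltas:
    - [0,0.002,0,0]
    - [0,0,0,0]
    - [0,0,0,0]
    - [0,0,0,0]
    - [0,0,0,0]
    - [0,0,0,0]
  hand: 0

```text
t: 5.4
ee_pos: [444.6, -152.7, 71.0]
orientation: [-0.165, 1.547, 0.155]
ft_force: [0.3, 0.8, 0.6]
width: 15.4
```

```bash
python3 g.py 443 -152.2 100 1.771
```

```text
t 5.4 p [ 444.6 -152.7   71. ] F [0.28 0.84 0.59] w 15.4 jaw 1.775 q6 -2.135 delta mm [-29.    0.6  -1. ] turn about tool x 0.0038
axes: x [ 0.018 -0.005 -1.   ] y [-0.203  0.979 -0.009] z [0.979 0.203 0.017]
```

arm_command:
  deltas:
    - [0.001,0,0,0]
    - [0.001,0,0,0]

```text
t: 5.6
ee_pos: [444.6, -152.7, 70.7]
orientation: [-0.165, 1.547, 0.155]
ft_force: [-4.6, 1.5, 23.3]
width: 11.8
```

```bash
python3 g.py 443 -152.2 100 1.771
```

```text
t 5.6 p [ 444.6 -152.7   70.7] F [-4.63  1.51 23.34] w 11.8 jaw 1.775 q6 -2.136 delta mm [-29.3   0.6  -1. ] turn about tool x 0.0043
axes: x [ 0.018 -0.005 -1.   ] y [-0.203  0.979 -0.008] z [0.979 0.203 0.017]
```

arm_command:
  deltas:
    - [-0.04,0,0,0]
    - [-0.03,0.02,0.005,0.03]
    - [0,0.045,0.01,0.04]
    - [0,0.045,0.008,0.04]
    - [0,0.045,0.006,0.04]
    - [0,0.045,0,0.04]
    - [0,0.04,0,0.04]
    - [0,0.03,0,0]
    - [0,0.01,0,0]

```text
t: 6.5
ee_pos: [449.8, 138.8, 141.6]
orientation: [0.03, 1.552, -0.035]
ft_force: [-0.3, 0.1, -1.8]
width: 11.6
```

```bash
python3 g.py 456 151.4 68 1.531; python3 - <<'E'
from h import *
im=snap('side','s2');crop(im,200,100,400,250,4,'s2c')
E
```

```text
t 6.5 p [449.8 138.8 141.6] F [-0.27  0.06 -1.76] w 11.6 jaw 1.529 q6 -1.241 delta mm [73.7 13.1  4.3] turn about tool x -0.0017
axes: x [ 0.018 -0.003 -1.   ] y [ 0.041  0.999 -0.003] z [ 0.999 -0.041  0.019]
```

View pics/s2c.png

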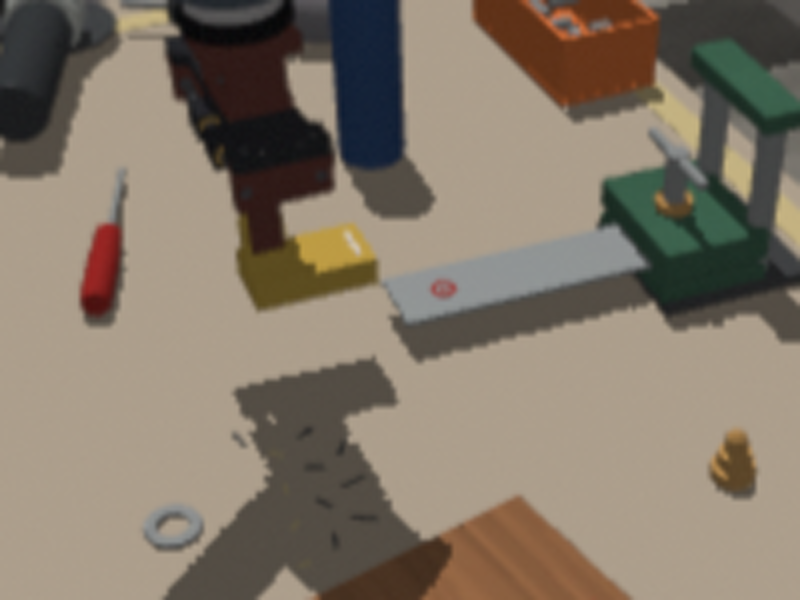

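The yellow packer is held level (side crop, about 310,260). I'll lower it in front of the mouth.

arm_command:
  deltas:
    - [0.025,0.006,0.001,0]
    - [0.025,0.006,0.001,0]
    - [0.016,0.002,0.001,0]
    - [0.005,0,0,0]
    - [0,0,0,0]

```text
t: 7.05
ee_pos: [455.1, 149.1, 68.4]
orientation: [0.029, 1.553, -0.036]
ft_force: [1.0, -0.4, -1.5]
width: 11.8
```

```bash
python3 g.py 456 151.4 65.5 1.531; python3 - <<'E'
from h import *
im=snap('side','s3');crop(im,220,120,380,230,5,'s3c')
im=snap('top','t3');crop(im,200,120,330,280,4,'t3c')
E
```

```text
t 7.05 p [455.1 149.1  68.4] F [ 1.04 -0.39 -1.5 ] w 11.8 jaw 1.53 q6 -1.217 delta mm [2.9 2.3 0.8] turn about tool x -0.0015
axes: x [ 0.018 -0.005 -1.   ] y [ 0.041  0.999 -0.004] z [ 0.999 -0.041  0.018]
```

View pics/s3c.png

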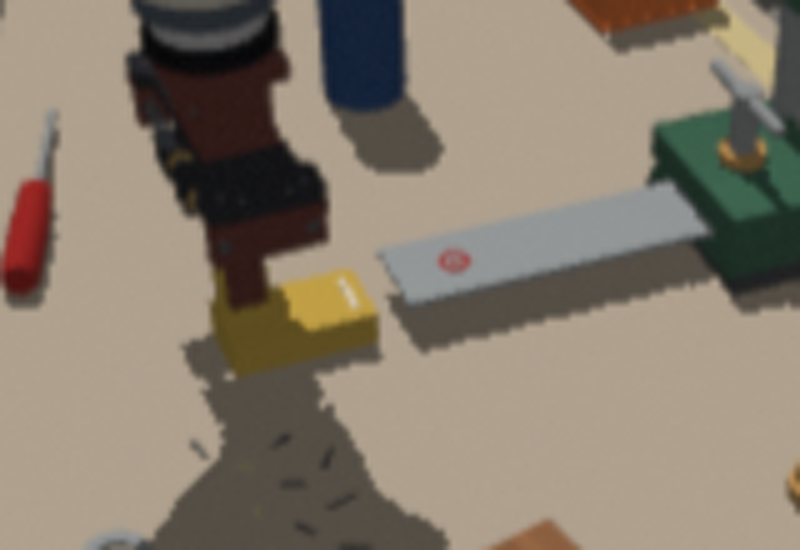

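View pics/t3c.png

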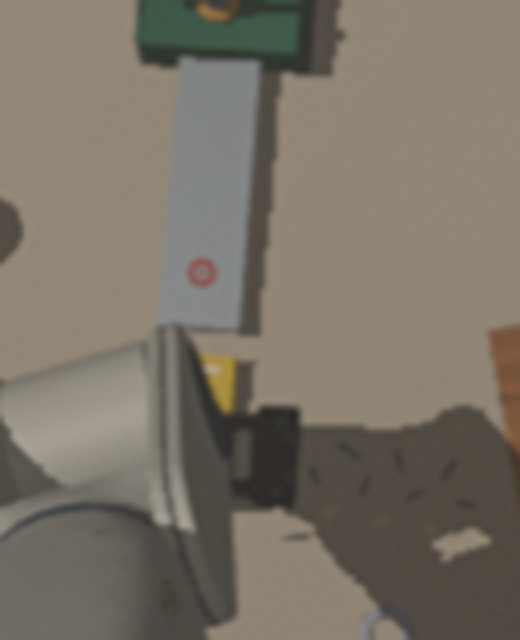

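arm_command:
  deltas:
    - [0.003,0.002,0,0]
    - [0.001,0,0.015,0]
    - [0.001,0,0.02,0]
    - [0,0,0,0]

```text
t: 7.55
ee_pos: [492.7, 149.5, 67.4]
orientation: [0.031, 1.547, -0.035]
ft_force: [1.8, -0.6, -4.9]
width: 11.6
```

```bash
python3 g.py 536 148.2 65.3 1.531
```

```text
t 7.55 p [492.7 149.5  67.4] F [ 1.82 -0.62 -4.93] w 11.6 jaw 1.528 q6 -1.238 delta mm [ 3.2  0.5 43.2] turn about tool x -0.0026
axes: x [ 0.024 -0.003 -1.   ] y [ 0.042  0.999 -0.002] z [ 0.999 -0.042  0.024]
```

arm_command:
  deltas:
    - [0.002,0,0,0]
    - [0.002,0,0,0]

```text
t: 7.75
ee_pos: [492.9, 149.5, 64.7]
orientation: [0.032, 1.545, -0.035]
ft_force: [-2.3, -4.1, 26.7]
width: 11.9
```

```bash
python3 g.py 536 148.2 65.3 1.531
```

```text
t 7.75 p [492.9 149.5  64.7] F [-2.31 -4.1  26.71] w 11.9 jaw 1.528 q6 -1.237 delta mm [ 0.5  0.5 43.1] turn about tool x -0.0027
axes: x [ 0.026 -0.003 -1.   ] y [ 0.043  0.999 -0.001] z [ 0.999 -0.042  0.026]
```

arm_command:
  deltas:
    - [-0.0005,0,0.01,0]
    - [0.0003,0,0.012,0]
    - [0.0005,0,0.008,0]

```text
t: 8.05
ee_pos: [521.3, 148.2, 65.6]
orientation: [0.03, 1.547, -0.034]
ft_force: [0.9, 0.5, -1.7]
width: 11.9
```

```bash
python3 g.py 536 148.2 65.3 1.531
```

```text
t 8.05 p [521.3 148.2  65.6] F [ 0.95  0.51 -1.69] w 11.9 jaw 1.529 q6 -1.257 delta mm [ 0.6  0.6 14.7] turn about tool x -0.0016
axes: x [ 0.024 -0.003 -1.   ] y [ 0.041  0.999 -0.002] z [ 0.999 -0.041  0.024]
```

Gliding freely. Now the last few millimetres, until the fin meets the strip's end.

arm_command:
  deltas:
    - [0.0006,0,0.006,0]
    - [0.0006,0,0.004,0]
    - [0.0004,0,0.002,0]

```text
t: 8.35
ee_pos: [532.8, 147.6, 64.7]
orientation: [0.031, 1.551, -0.036]
ft_force: [-7.2, 0.3, 12.5]
width: 12.0
```

arm_command:
  deltas:
    - [0.0004,0,0.002,0]
    - [0.0003,0,0.001,0]

```text
t: 8.55
ee_pos: [534.9, 147.5, 64.8]
orientation: [0.031, 1.554, -0.036]
ft_force: [-4.8, 0.5, 7.0]
width: 12.1
```

arm_command:
  deltas:
    - [-0.0003,0,0.0015,0]
    - [0.0002,0,0.0015,0]

```text
t: 8.75
ee_pos: [535.1, 147.5, 64.8]
orientation: [0.031, 1.561, -0.037]
ft_force: [-7.4, 1.6, 7.9]
width: 11.9
```

arm_command:
  deltas:
    - [0.0002,0,0.0015,0]
    - [0.0002,0,0.0015,0]

```text
t: 8.95
ee_pos: [535.2, 147.5, 64.7]
orientation: [0.031, 1.567, -0.037]
ft_force: [-7.0, 1.1, 9.7]
width: 11.9
```

```bash
python3 g.py 536 148.2 65.3 1.531; python3 - <<'E'
from h import *
im=snap('side','s4');crop(im,240,130,340,200,7,'s4c')
E
```

```text
t 8.95 p [535.2 147.5  64.7] F [-7.04  1.07  9.73] w 11.9 jaw 1.527 q6 -1.271 delta mm [-0.6  0.7  0.7] turn about tool x -0.0035
axes: x [ 0.004 -0.004 -1.   ] y [ 0.043  0.999 -0.004] z [ 0.999 -0.043  0.004]
```

View pics/s4c.png

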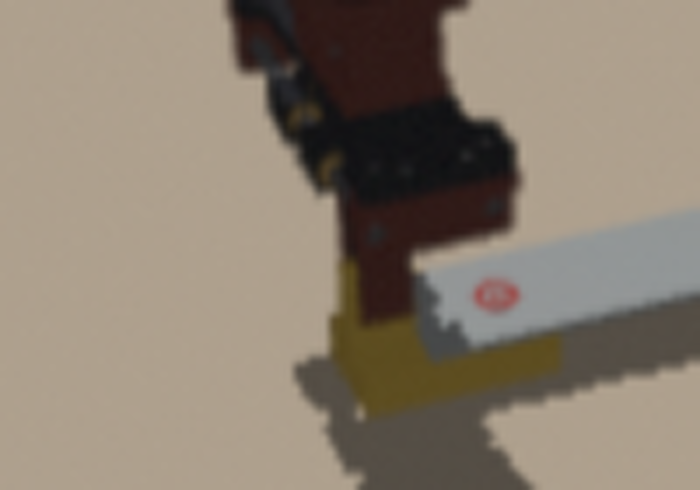

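The packer stopped at x 535.2, where I expected it, with the push taken up. The side crop shows it under the strip with the fin at the strip's end. Releasing.

arm_command:
  deltas:
    - [0,0,0,0]
    - [0,0,0,0]
    - [0,0,0,0]
  hand: 0.05

```text
t: 9.3
ee_pos: [535.5, 147.6, 64.6]
orientation: [0.03, 1.567, -0.037]
ft_force: [-0.4, 0.5, 1.0]
width: 32.3
```

arm_command:
  deltas:
    - [-0.03,0,0,0]
    - [-0.04,0,-0.01,0]
    - [-0.03,0,-0.03,0]
    - [0,0,-0.04,0]
    - [0,0,-0.02,0]

```text
t: 9.8
ee_pos: [436.2, 152.4, 166.9]
orientation: [0.033, 1.565, -0.038]
ft_force: [0.6, -0.3, 0.3]
width: 49.7
```

```bash
python3 g.py 589.5 146.5 70 1.531; python3 - <<'E'
from h import *
im=snap('side','s5');crop(im,240,120,400,220,5,'s5c')
im=snap('top','t5');crop(im,200,120,330,280,4,'t5c')
E
```

```text
t 9.8 p [436.2 152.4 166.9] F [ 0.59 -0.26  0.32] w 49.7 jaw 1.525 q6 -1.207 delta mm [ 97.8   1.4 152.8] turn about tool x -0.0057
axes: x [ 0.006 -0.004 -1.   ] y [ 0.045  0.999 -0.003] z [ 0.999 -0.045  0.006]
```

View pics/s5c.png

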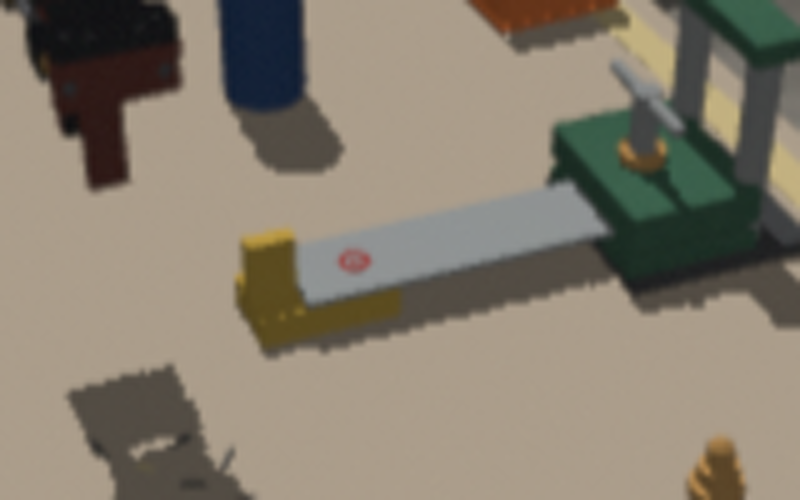

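View pics/t5c.png

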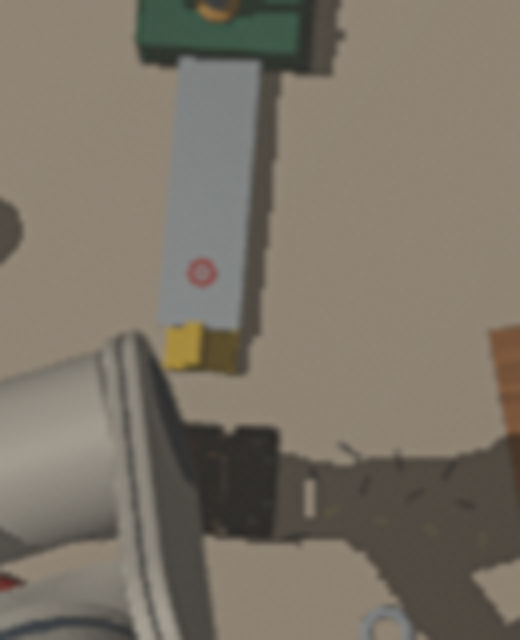

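The packer is fully home and straight: plate 165–238 px against strip 160–240 px in the top crop, fin against the strip's end. Now pressing on the red circle.

arm_command:
  deltas:
    - [0,0,0.045,-0.006]
    - [0,0,0.045,0]
    - [0.015,0,0.04,0]
    - [0.03,0,0.02,0]
    - [0.03,0,0.003,0]
    - [0.018,0,0,0]
    - [0.004,0,0,0]
  hand: 0

```text
t: 10.6
ee_pos: [606.3, 145.2, 66.6]
orientation: [0.028, 1.555, -0.031]
ft_force: [-1.1, -0.4, -0.7]
width: 0.5
```

```bash
python3 g.py 589.5 146.5 56 1.531
```

```text
t 10.6 p [606.3 145.2  66.6] F [-1.06 -0.36 -0.65] w 0.5 jaw 1.533 q6 -1.308 delta mm [ 10.3   0.7 -17.1] turn about tool x 0.0019
axes: x [ 0.016 -0.002 -1.   ] y [ 0.038  0.999 -0.002] z [ 0.999 -0.038  0.016]
```

arm_command:
  deltas:
    - [0.002,0.001,-0.011,0]
    - [0.005,0,-0.004,0]
    - [0.004,0,-0.001,0]
    - [0.002,0,0,0]

```text
t: 11.0
ee_pos: [590.6, 146.8, 53.5]
orientation: [0.028, 1.553, -0.031]
ft_force: [-1.8, -1.1, 2.2]
width: 0.4
```

arm_command:
  deltas:
    - [0.0015,0,0,0]
    - [0.0015,0,0,0]

```text
t: 11.2
ee_pos: [590.7, 146.8, 51.8]
orientation: [0.028, 1.553, -0.031]
ft_force: [-5.1, -2.1, 14.6]
width: 0.5
```

arm_command:
  deltas:
    - [0.0015,0,0,0]
    - [0.0015,0,0,0]

```text
t: 11.4
ee_pos: [590.7, 146.8, 51.8]
orientation: [0.028, 1.553, -0.031]
ft_force: [-5.9, -1.4, 14.8]
width: 0.3
```

arm_command:
  deltas:
    - [0.0014,0,0,0]
    - [0.0014,0,0,0]
    - [0.0014,0,0,0]
    - [0.0014,0,0,0]

```text
t: 11.8
ee_pos: [590.7, 146.8, 51.8]
orientation: [0.028, 1.553, -0.031]
ft_force: [-5.2, -1.8, 12.9]
width: 0.5
```

arm_command:
  deltas:
    - [-0.02,0,0,0]
    - [-0.04,0,0,0]
    - [-0.04,0,0,0]
    - [-0.03,0,-0.02,0]
    - [0,0,-0.045,0]
    - [0,0,-0.045,0]
    - [0,0,-0.045,0]
    - [0,0,-0.02,0]
    - [0,0,0,0]

```text
t: 12.7
ee_pos: [412.5, 155.1, 186.2]
orientation: [0.033, 1.538, -0.027]
ft_force: [0.4, -0.0, -0.5]
width: 1.0
```

```bash
python3 - <<'E'
from h import *
im=snap('side','s6')
im=snap('top','t6');crop(im,200,120,330,270,4,'t6c')
o=ctrl.get_obs();print(o['t'],o['ft_force'])
E
```

```text
12.8 [ 0.81877412  0.20291524 -0.48960529]
```

View pics/s6.png

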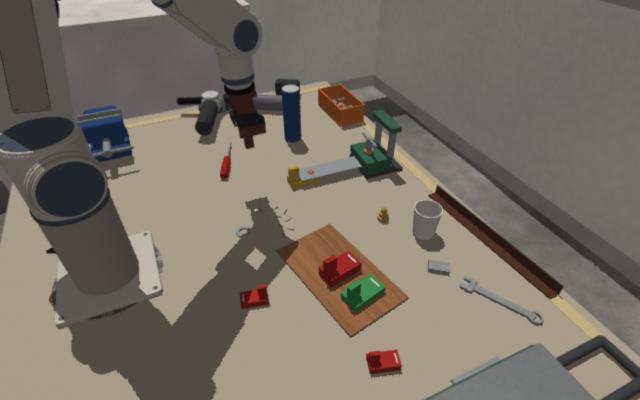

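View pics/t6c.png

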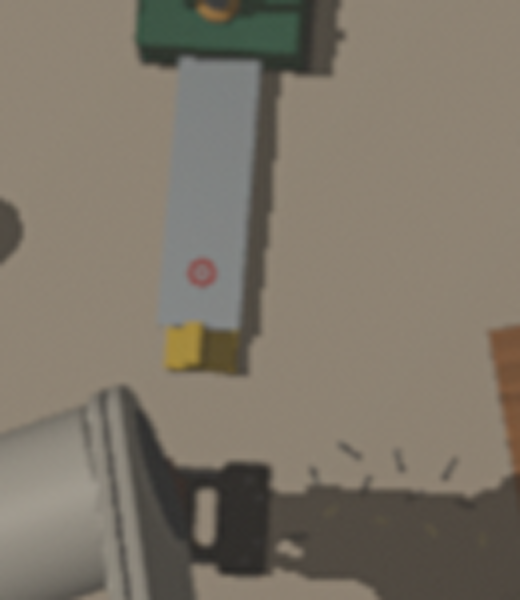

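```bash
python3 -c "
from workcell import ctrl
print(ctrl.close_job())"
```

```text
the job is handed in; nothing more can be done
None
```

The yellow packer (22 mm) is fully home under the strip, and I pressed the red circle down onto it and let go. I handed the job in at about 12.8 s; no verdict came back.

- **Choosing the packer:** I touched the red circle gently with closed fingers and found the strip's top at about 28.5–29 mm, so the gap is about 24.5 mm. Red (26 mm) cannot fit and yellow can. The first camera estimate was lower, about 22.6 mm, but the cameras also read the packer heights up to 3 mm low, so I went by the touch. I did not try red in the gap.
- **Inserting it:** The nose brushed the underside of the strip lightly on the way in. After I lowered it about 3 mm, it slid in freely and stopped within 1 mm of the expected spot.
- **Pressing:** The strip sank about 2 mm, then bore firmly at 13–15 N for about 0.6 s before I let go.
- **Last pictures:**
  - The yellow packer is straight, with its handle against the strip's end.
  - The red and green packers lie untouched on the board, and the spray can and cup are where they were.
  - The arm is clear and touching nothing.

The arm crept up to 3.5 mm and tilted slightly during hold moves; I corrected the height along the way. No check failed.

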